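Seal the bench sharps tub

TASK

The small open sharps tub is going away: first put the two used finger-prick lancets lying on the bench into it, then set its lid squarely on and press it down until both side clips give way and snap over the lid's edge. After the snap keep pressing: finish with the gripper still on the lid, holding it fully home on the rim with a good kilogram of push, so that I can tape it shut. Leave the other things on the bench where they are.

Things in the scene. Friction and masses are not known exactly. Their poses are not given: they have to be found in the camera images.
- tub: grey open sharps tub, fixed to the bench in a black holder. Tapered rounded rectangle: outside at the rim 126 (its x) x 90 mm (its y); inside 116 x 80 mm at the mouth, 106 x 70 at the floor, which is 9 mm above the bench. Origin: centre of its underside, on the bench; z up. A 28 mm wide upright spring clip stands in the middle of each long side (y = +/-49 mm), its barbed head 16 mm above the rim
- tub_mouth (a point): centre of the tub's mouth, in the plane of the rim, 95 mm above the bench; axes as the tub's
- clip_left (a joint): spring clip on the tub's +y side, rad: 0 = upright (also when snapped over a seated lid); grows as its head is pushed outward, about 0.05 as the lid passes. The lid's edge meets both sloped heads 10 mm above its seat; pushing it past takes about 8 to 14 N in all, peaking about 7 mm above the seat; then the push suddenly falls off until the lid lands on the rim
- clip_right (a joint): the same clip on the tub's -y side
- lid: white lid, 90 g, lying right way up. Flange plate 128 (x) x 92 (y) x 3 mm, underside 12 mm up; below it a tapered plug, 113 x 77 mm at the plate, 105 x 69 at its foot. On a raised panel (top 19 mm up) stands a grip bar 60 mm long (x), 14 mm thick (y), top 52 mm up. Origin: centre of the plug's underside, 83 mm above the bench when fully home. Either way round fits
- lid_grip (a point): middle of the lid's grip bar, 41 mm above the lid's origin: a good height for the tool point (tips 19 mm lower clear the panel by 3 mm)
- lancet_1: used finger-prick lancet, plastic, 40 mm long (its x): grey body 26 mm long, 15 mm wide, 12 mm high with a thin white nose at +x and a small white button at -x; lying on the bench, 12 g. Origin: centre of its underside
- lancet_2: second lancet, same as the first
- label_tape: roll of tan label tape, 96 mm across, 25 mm high, lying flat; bystander. Origin: centre of its underside
- slide_pack: flat pack of microscope slides, 66 x 94 x 22 mm; bystander. Origin: centre of its underside
- dish_1: small round culture dish, 59 mm across, 16 mm high; bystander. Origin: centre of its underside
- sample_cup_1: lidded sample cup, 60 mm across, 62 mm high; bystander. Origin: centre of its underside

How it is judged:
On the way, in this order (a step that is already met when the one before it is completed fails the run):
1. both used lancets lie in the tub (x of lancet_1 in the frame of tub between -0.06 and 0.06 m and y of lancet_1 in the frame of tub between -0.042 and 0.042 m and z of lancet_1 in the frame of tub between 0 and 0.08 m and x of lancet_2 in the frame of tub between -0.06 and 0.06 m and y of lancet_2 in the frame of tub between -0.042 and 0.042 m and z of lancet_2 in the frame of tub between 0 and 0.08 m), for 0.2 s.
2. the lid is seated flat on the tub's rim and both clips have snapped back over its edge (z of lid in the frame of tub below 0.085 m and horizontal distance between lid and tub_mouth below 0.004 m and angle between lid's own z axis and vertical below 0.04 rad and angle between the x axis of lid and the x axis of tub, either way round below 0.06 rad and value of joint each of clip_left, clip_right below 0.025 rad), for 0.2 s.
At the end, for the whole second after the job is handed in: Both lancets in the tub; the lid flat on the rim (height within 2 mm, centre 4 mm, yaw 0.06 rad, tilt 0.04 rad), both clips back upright over its edge (under 0.025 rad), and the fingers still on the lid, pressing it onto the tub with more than 6 N, at rest (all of step 1 and all of step 2 and contact force between lid and tub above 6 N and contact force between the fingers and lid above 5 N and linear speed of lid below 0.02 m/s); the arm keeps its last pose, push and grip.
It fails at once if the roll of label tape is pushed out of place (moved more than 30 mm) (distance of label_tape from where it was at the start of the episode above 0.03 m).
It fails at once if the slide pack is pushed out of place (moved more than 30 mm) (distance of slide_pack from where it was at the start of the episode above 0.03 m).
It fails at once if the culture dish is pushed out of place (moved more than 30 mm) (distance of dish_1 from where it was at the start of the episode above 0.03 m).
It fails at once if the sample cup is pushed out of place (moved more than 30 mm) (distance of sample_cup_1 from where it was at the start of the episode above 0.03 m).
It also fails if it takes over 72 s, if anything falls off the work surface, if the arm or the gripper's body presses on something with over 40 N, if the wrist force passes 120 N, or if a joint passes its speed limit or range.

ROBOT

A 7-joint arm with a two-finger parallel gripper is mounted at the origin on a cart in front of the work surface, level with it; the furniture and walls round the work are solid. World frame = base frame: x ahead of the robot, y to its left, z up, the work surface at z = 0. Lengths are in m, angles in rad, forces in N, time in s.
With the tool pointing down it reaches from about 0.35 to 0.9 m from the base axis. Payload 8.1 kg.
Tool frame: the origin (TCP) lies between the finger pads, 19 mm behind the fingertips; this is the grasp point; z points along the fingers, y is the line along which they close (so a half turn about z gives the same grasp; the last joint's range is limited). The gripper opens to 85 mm and grips with 20 to 120 N. Pads are 22 mm wide; open, the fingers measure 114 mm over their backs; the gripper's body (76 mm by 85 mm) begins 54 mm behind the grasp point. The pads swing forward as they close: fully open they stand 13 mm farther back than shut.
Start: joints at [1.221, 0.434, 0.025, 1.573, -0.012, 1.134, -0.075], TCP at [0.153, -0.606, 0.25] pointing down, gripper open.
Joint ranges: [-2.62, 2.62], [-0.44, 2.09], [-1.27, 1.32], [0.08, 2.57], [-1.32, 4.46], [0.12, 2], [-2.74, 2.74]. Speed limits (rad/s): [2.22, 2.22, 3.01, 3.01, 3.14, 3.14, 3.14].

INTERFACE

Orientations are given as a rotation vector (axis times angle).
In Python, from bench import robot, grab_frame, camera_info gives the robot as it stands. The module is installed in compiled form; this text tells all that it offers.
- The arm moves only by the tool step_arm, never from a script. Its argument "series" is a list of rows, each a list of 3 entries, a list of its own where there are three numbers: the shift along the tool's x, y, z in cm, then the turn, a rotation vector about the tool's x, y, z in degrees, then the finger opening in cm, from 0 to 8.54. A call has 1 to 8 rows; each row shifts and turns the commanded pose from where the row before left it, along the tool's axes as they then stand; what a row does not reach is not made up. A row lasts 1/10 s, in which the tool goes at most 50 mm and 8.59 degrees, less where a joint would pass 70% of its speed; a pose out of reach is approached as far as the arm can. A call with a gripper value outside its range is refused whole. The fingers move at their own pace and stop on an object; "force" is the grip in N (left out, the last holds). Time passes only in rows, so rows that do not move let the fingers close. It gives the time, the measured TCP pose, the force, the opening and the grip force at its end, in the units of the state.
- robot.state(): the state, without advancing time (a new reading comes with each control period).
- grab_frame(name): name is "side" or "top" or "wrist"; returns (picture, depth): 384x512x3 uint8, red, green, blue; 384x512 float32, m along the optical axis (not along the pixel's ray), 0 where there is no reading.
- camera_info(name): a dict with "K" (3x3 intrinsics, pixels), "k1" (the pictures are not rectified: a ray, as slopes to the right and down, at radius r is drawn at 1 + k1 r^2 times it, then the intrinsics apply), "R" (3x3) and "t" (3): a world point X has camera coordinates R X + t. Camera axes: x right, y down, z forward; pixel columns grow to the right and rows downward; lengths in m; the calibration is good to about 2 mm. A picture is of the moment at which its call begins: read the wrist's pose just before it. camera_info takes no time and is no camera call; for the wrist camera it gives the pose at the moment of the call.
- robot.sign_off(): hands the job in; it is judged then, once.
The state is a dict: "time": time; "joint_positions": joint angles; "dq": joint speeds; "effort": joint torques, N m; "eef_pos": TCP position; "ee_rot": TCP orientation; "contact_force": force on the tool from outside, world axes, zero at the start; "ft_torque": the same for the moment, N m; "grip_width": finger opening in m; "finger_force": force on a finger pad.
Only numpy, scipy, OpenCV 4.12 (cv2) and the standard library are available. Lean on these libraries where they do the work, as an engineer would, in place of code of your own. Each camera call takes 0.05 s, during which the arm holds its last target. There are 200 camera calls.

## Working session

There is one attempt and no reset: what is moved stays moved. The work goes in short steps, Python scripts to look and compute and a tool call to move; the robot and the scene stay as the last step left them, time stands still between calls to the robot, and variables do not carry over. Pictures are saved under pics/ and viewed, at most 10 in all, crops included, and the job is handed in when it is done.

Besides the shell and the picture viewer there is one more tool, called as name([rows], argument=value, ...), one row to a line, values as JSON. step_arm: Moves the arm, as the interface text tells. Its arguments: {"type":"object","properties":{"series":{"type":"array"},"force":{"type":"number"}},"required":["series"]}

```bash
mkdir -p pics; cat > h.py <<'E'
import numpy as np, cv2
from bench import robot, grab_frame, camera_info
from scipy.spatial.transform import Rotation as Ro
def snap(n,f):
    ci=camera_info(n); im,d=grab_frame(n)
    cv2.imwrite(f'pics/{f}.png',im[:,:,::-1]); np.savez(f'pics/{f}.npz',im=im,d=d,**{k:np.array(v) for k,v in ci.items()})
    return im,d,ci
def cloud(f):
    z=np.load(f'pics/{f}.npz'); K=z['K'];k1=float(z['k1']);d=z['d']
    v,u=np.mgrid[0:d.shape[0],0:d.shape[1]].astype(float)
    a=(u-K[0,2])/K[0,0]; b=(v-K[1,2])/K[1,1]
    x,y=a.copy(),b.copy()
    for _ in range(8):
        s=1+k1*(x*x+y*y); x,y=a/s,b/s
    P=np.stack([x*d,y*d,d],-1)-z['t']
    W=P@z['R']; W[d==0]=np.nan
    return W,z['im']
def ray(f,u,v,h):
    z=np.load(f'pics/{f}.npz'); K=z['K'];k1=float(z['k1'])
    a=(u-K[0,2])/K[0,0]; b=(v-K[1,2])/K[1,1];x,y=a,b
    for _ in range(8):
        s=1+k1*(x*x+y*y); x,y=a/s,b/s
    o=-z['R'].T@z['t']; r=z['R'].T@np.array([x,y,1.]); return o+r*(h-o[2])/r[2]
def rel(p,yaw):
    "shift in tool axes (cm) from current pose to p; tool yaw turn (deg) so tool y is along world angle yaw"
    s=robot.state(); R=Ro.from_rotvec(s['ee_rot']).as_matrix()
    ty=np.arctan2(R[1,1],R[0,1]); dy=(yaw-ty+np.pi/2)%np.pi-np.pi/2
    return np.round(R.T@(np.array(p)-s['eef_pos'])*100,2), 'turn about tool z', np.round(-np.degrees(dy),1), 'R',R.round(3).tolist()
E
python3 - <<'E'
from h import *
print(robot.state())
a=snap('top','top0'); b=snap('side','side0')
cv2.imwrite('pics/both.png',np.vstack([cv2.resize(x[0][:,:,::-1],(800,600)) for x in (a,)]))
E
```

```text
{'time': 0.0, 'joint_positions': array([ 1.22137822,  0.43520494,  0.02498888,  1.5741174 , -0.01158933,
        1.13401004, -0.07507738]), 'dq': array([ 0.0002247 , -0.00088407,  0.00034765, -0.0003271 , -0.00123413,
        0.00080317,  0.00066128]), 'effort': array([ 8.43168382e-04, -6.70481300e+01,  1.02540985e+00, -3.16215599e+01,
        1.56029372e-02,  1.26349306e-02,  8.29333402e-06]), 'eef_pos': array([ 0.15251437, -0.60560076,  0.2492295 ]), 'ee_rot': array([-3.11616795e+00, -3.86436912e-01,  5.56486172e-04]), 'contact_force': array([0.16671232, 0.50316962, 0.23195255]), 'ft_torque': array([-0.02462447,  0.00922745,  0.01701803]), 'finger_force': 0.0, 'grip_width': 0.08521276390257711}
```

View pics/both.png

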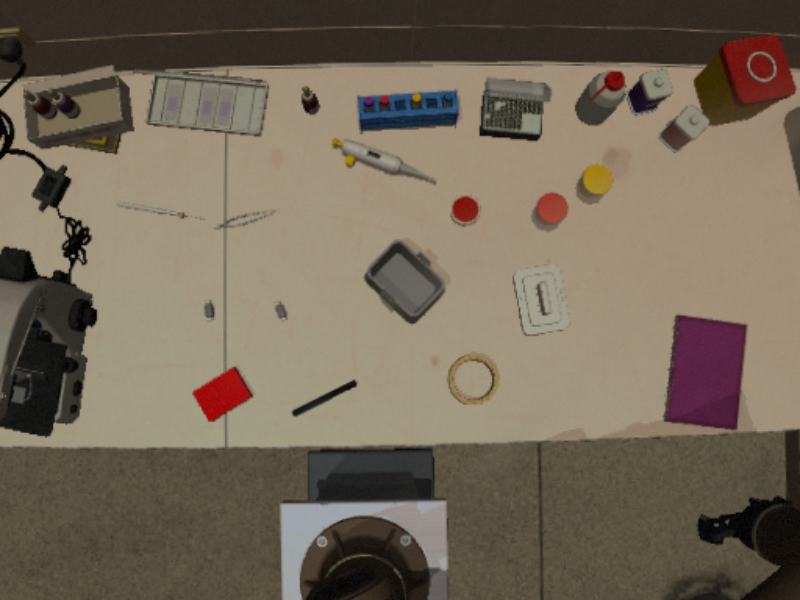

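View pics/side0.png

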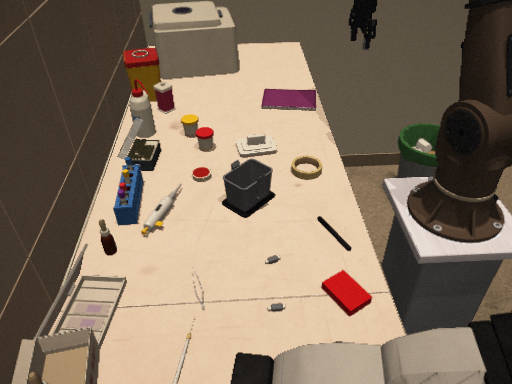

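The top view (800x600 enlarged) shows the tub at (405,281), lid at (541,299) and lancets at (209,311) and (281,311). The side view agrees. Next I'll measure these from the depth image.

```bash
cat > m.py <<'E'
from h import *
W,im=cloud('top0')
def blob(u,v,r,zlo,zhi):
    u=int(u/1.5625);v=int(v/1.5625)
    w=W[v-r:v+r,u-r:u+r].reshape(-1,3); c=im[v-r:v+r,u-r:u+r].reshape(-1,3)
    m=(w[:,2]>zlo)&(w[:,2]<zhi); w=w[m]
    (cx,cy),(a,b),ang=cv2.minAreaRect((w[:,:2]*1000).astype(np.float32))
    print(len(w),'c',round(cx,1),round(cy,1),'size',round(a,1),round(b,1),'ang',round(ang,1),'z',np.percentile(w[:,2],[2,50,98]).round(4))
    return w
print('bench',np.nanmedian(W[180:190,100:120,2]))
blob(209,311,9,.005,.03);blob(281,311,9,.005,.03)
blob(405,281,32,.085,.102)
blob(541,299,30,.008,.03);blob(541,299,30,.04,.07)
for n,u,v in(('dish',465,209),('cup',552,208),('tape',473,379),('slide',222,394),('pen',325,398)): print(n,W[int(v/1.5625),int(u/1.5625)])
E
python3 m.py; python3 - <<'E'
import cv2,numpy as np
im=cv2.imread('pics/top0.png')
a=cv2.resize(im[185:213,120:195],(750,280),interpolation=cv2.INTER_CUBIC)
b=cv2.resize(im[150:220,225:375],(750,310),interpolation=cv2.INTER_CUBIC)
cv2.imwrite('pics/crop.png',np.vstack([a,b]))
E
```

```text
bench -0.0019863561444283502
45 c 516.9 289.6 size 43.6 19.7 ang 26.6 z [0.0053 0.0087 0.0159]
53 c 513.9 151.4 size 29.1 42.8 ang 84.8 z [0.0054 0.0097 0.0159]
284 c 567.4 -85.0 size 126.1 98.4 ang 45.8 z [0.0859 0.093  0.1002]
1094 c 526.5 -332.2 size 132.2 128.8 ang 8.4 z [0.0091 0.0154 0.0234]
105 c 530.9 -351.3 size 59.8 15.2 ang 7.6 z [0.0416 0.0492 0.0556]
dish [ 0.71039488 -0.20708014  0.01467295]
cup [ 0.69883257 -0.36848616  0.05995741]
tape [ 0.38150873 -0.21392552  0.00047638]
slide [0.36142872 0.26162457 0.0254745 ]
pen [0.35210746 0.06732299 0.01076718]
```

View pics/crop.png

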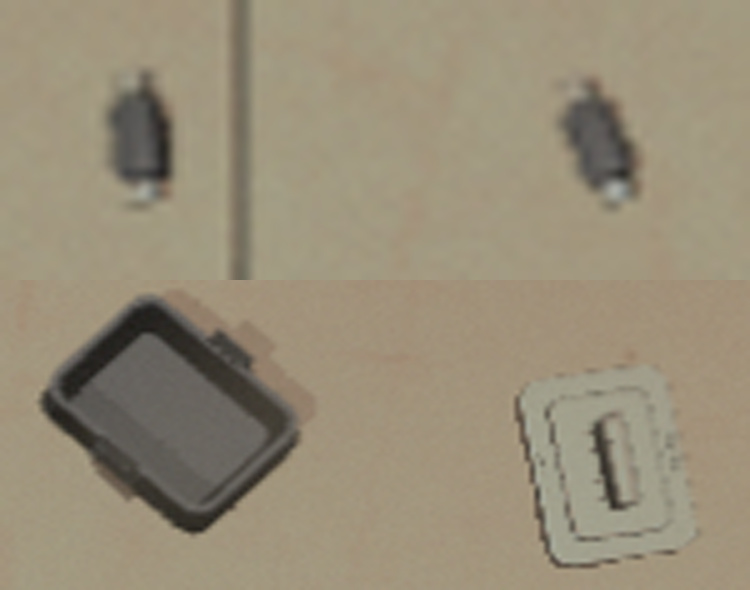

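step_arm([
  [[2.6,-3.2,0],[0,0,0],8.5],
  [[2.6,-3.2,0],[0,0,0],8.5],
  [[2.6,-3.2,0],[0,0,0],8.5],
  [[2.6,-3.2,0],[0,0,0],8.5],
  [[2.6,-3.2,0],[0,0,0],8.5],
  [[2.6,-3.2,0],[0,0,0],8.5],
  [[2.6,-3.2,0],[0,0,0],8.5],
  [[2.6,-3.2,0],[0,0,0],8.5],
])

```text
time: 0.9
eef_pos: [0.2921, -0.3053, 0.2499]
ee_rot: [-3.118, -0.386, 0.0]
contact_force: [0.1, -0.8, 1.0]
grip_width: 0.0846
finger_force: 0.0
```

step_arm([
  [[2.6,-3.2,0],[0,0,0],8.5],
  [[2.6,-3.2,0],[0,0,0],8.5],
  [[2.6,-3.2,0],[0,0,0],8.5],
  [[2.6,-3.2,0],[0,0,0],8.5],
  [[2.6,-3.2,0],[0,0,0],8.5],
  [[2.6,-3.2,0],[0,0,0],8.5],
  [[2.6,-3.2,0],[0,0,0],8.5],
  [[2.6,-3.2,0],[0,0,0],8.5],
])

```text
time: 1.7
eef_pos: [0.4312, -0.0065, 0.2499]
ee_rot: [3.118, 0.386, -0.0]
contact_force: [0.2, -1.1, 0.0]
grip_width: 0.085
finger_force: 0.0
```

step_arm([
  [[2.6,-3.2,0.5],[0,0,0],8.5],
  [[2.6,-3.2,1],[0,0,0],8.5],
  [[1,-1,1.5],[0,0,0],8.5],
  [[0,0,0],[0,0,0],8.5],
])

```text
time: 2.1
eef_pos: [0.4726, 0.0811, 0.2182]
ee_rot: [-3.116, -0.392, 0.005]
contact_force: [-0.9, -0.0, 0.3]
grip_width: 0.0848
finger_force: 0.0
```

```bash
python3 - <<'E'
from h import *
s=robot.state(); print(s['eef_pos'],rel([.514,.151,.2],np.radians(105)))
im,d,ci=snap('wrist','w1')
print(camera_info('wrist')['R'].round(2).tolist(), -ci['R'].T@ci['t'])
E
```

```text
[0.47256214 0.08105735 0.21821803] (array([ 5.75, -5.75,  1.82]), 'turn about tool z', np.float64(-0.6), 'R', [[0.969, 0.248, -0.003], [0.248, -0.969, 0.001], [-0.003, -0.002, -1.0]])
[[0.25, -0.97, -0.0], [-0.92, -0.23, 0.31], [-0.3, -0.07, -0.95]] [0.55017834 0.10071391 0.34213963]
```

View pics/w1.png

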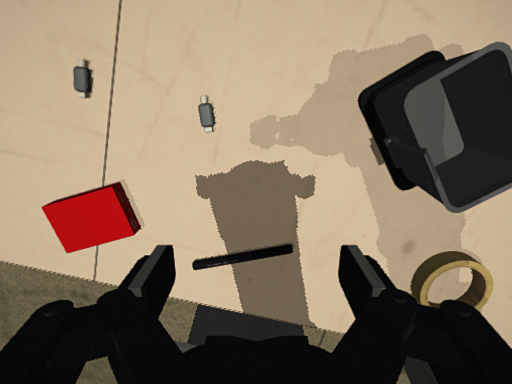

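The wrist view shows lancet A at (82,79), lancet B at (207,114), and part of the tub on the right. I'll take both lancet poses from it.

```bash
cat > lb.py <<'E'
from h import *
def lan(f,u,v,r=25,zlo=.004):
    W,im=cloud(f); w=W[max(0,v-r):v+r,u-r:u+r].reshape(-1,3)
    bz=np.nanmedian(w[:,2]); w=w[(w[:,2]>bz+zlo)&(w[:,2]<bz+.03)]
    q=(w[:,:2]*1000).astype(np.float32)
    print('bench',bz.round(4),'n',len(w),cv2.minAreaRect(q), 'top',np.percentile(w[:,2],95).round(4))
    c=q.mean(0); ev=np.linalg.svd(q-c,full_matrices=False)[2][0]; print('mean',c,'yaw',np.degrees(np.arctan2(ev[1],ev[0]))%180)
E
python3 - <<'E'
from lb import *
lan('w1',82,79);lan('w1',207,114)
E
```

```text
bench 0.0007 n 501 ((523.070068359375, 291.5718994140625), (16.015933990478516, 38.93571090698242), 89.46333312988281) top 0.0134
mean [522.9438  290.04672] yaw 3.264038
bench 0.0004 n 418 ((519.7520141601562, 152.9224395751953), (39.517826080322266, 15.565574645996094), 20.696474075317383) top 0.0132
mean [519.5866  152.23523] yaw 21.047241
```

step_arm([
  [[3.2,-2.9,2],[0,0,0],4.5],
  [[3.1,-2.85,2],[0,0,0],4.5],
  [[0,0,3.5],[0,0,-6.7],4.5],
  [[0,0,4],[0,0,0],4.5],
  [[0,0,3],[0,0,0],4.5],
  [[0,0,2],[0,0,0],4.5],
  [[0,0,0],[0,0,0],4.5],
])

```text
time: 2.85
eef_pos: [0.5186, 0.1475, 0.0531]
ee_rot: [3.088, 0.565, -0.007]
contact_force: [0.0, 0.3, 0.2]
grip_width: 0.0449
finger_force: 0.0
```

```bash
python3 - <<'E'
from h import *
s=robot.state(); print(s['eef_pos'],s['grip_width'],rel([.5196,.1525,.024],np.radians(111)))
E
```

```text
[0.51861735 0.14749407 0.05310237] 0.04490157195319684 (array([ 0.28, -0.44,  2.91]), 'turn about tool z', np.float64(-0.3), 'R', [[0.935, 0.354, -0.004], [0.354, -0.935, -0.003], [-0.005, 0.001, -1.0]])
```

step_arm([
  [[0.3,-0.45,0],[0,0,0],4.5],
  [[0,0,1.5],[0,0,0],4.5],
  [[0,0,1.4],[0,0,0],4.5],
  [[0,0,0],[0,0,0],1.0],
  [[0,0,0],[0,0,0],1.0],
  [[0,0,0],[0,0,0],1.0],
  [[0,0,0],[0,0,0],1.0],
  [[0,0,0],[0,0,0],1.0],
], force=30)

```text
time: 3.65
eef_pos: [0.5218, 0.1555, 0.0266]
ee_rot: [-3.09, -0.568, -0.002]
contact_force: [-0.9, 0.2, 4.6]
grip_width: 0.0138
finger_force: 30.8
```

step_arm([
  [[0,0,0],[0,0,0],1.0],
  [[0,0,-3],[0,0,0],1.0],
  [[0,0,-4],[0,0,0],1.0],
  [[0,0,-4],[0,0,0],1.0],
  [[0,0,-4],[0,0,0],1.0],
  [[0,0,-3],[0,0,0],1.0],
  [[0,0,0],[0,0,0],1.0],
])

```text
time: 4.35
eef_pos: [0.5233, 0.1565, 0.2104]
ee_rot: [-3.089, -0.568, -0.011]
contact_force: [1.4, 1.2, 0.6]
grip_width: 0.0137
finger_force: 30.3
```

step_arm([
  [[-0.75,4.02,0],[0,0,0],1.0],
  [[-0.75,4.02,0],[0,0,0],1.0],
  [[-0.75,4.02,0],[0,0,0],1.0],
  [[-0.75,4.02,0],[0,0,0],1.0],
  [[-0.75,4.02,0],[0,0,0],1.0],
  [[-0.75,4.02,0],[0,0,0],1.0],
  [[0,0,0],[0,0,0],1.0],
])

```text
time: 5.05
eef_pos: [0.5649, -0.0938, 0.2046]
ee_rot: [3.089, 0.553, -0.004]
contact_force: [-1.3, 0.3, -1.1]
grip_width: 0.014
finger_force: 30.3
```

```bash
python3 - <<'E'
from h import *
snap('wrist','w2')
W,im=cloud('w2')
m=(W[...,2]>.088)&(W[...,2]<.104)&(np.hypot(W[...,0]-.567,W[...,1]+.085)<.1)
q=(W[m][:,:2]*1000).astype(np.float32); print(m.sum(),cv2.minAreaRect(q))
im=im[:,:,::-1].copy(); im[m]=(0,0,255); cv2.imwrite('pics/w2m.png',im)
s=robot.state(); print(s['eef_pos'],s['grip_width'],rel([.567,-.085,.11],np.radians(111)))
E
```

```text
2852 ((567.788330078125, -87.06724548339844), (126.775146484375, 101.66679382324219), 44.81880187988281)
[ 0.56463472 -0.08987224  0.20480035] 0.013617338140296684 (array([ 0.41, -0.38,  9.48]), 'turn about tool z', np.float64(-0.5), 'R', [[0.937, 0.35, -0.002], [0.35, -0.937, -0.001], [-0.002, 0.0, -1.0]])
```

View pics/w2m.png

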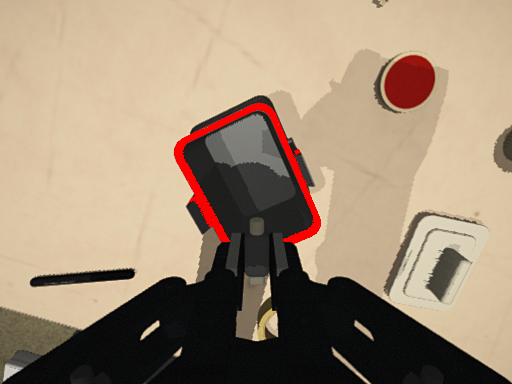

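The rim mask (centre about (250,170)) gives the tub at (0.568,-0.087) with yaw about 45°. The lancet is held at (257,225). I'll release it inside the mouth.

step_arm([
  [[0.4,-0.4,3],[0,0,0],1.0],
  [[0,0,4],[0,0,0],1.0],
  [[0,0,3],[0,0,0],1.0],
  [[0,0,0],[0,0,0],1.0],
  [[0,0,0],[0,0,0],3.0],
  [[0,0,0],[0,0,0],3.0],
  [[0,0,0],[0,0,0],3.0],
  [[0,0,0],[0,0,0],3.0],
])

```text
time: 5.9
eef_pos: [0.5681, -0.0809, 0.1073]
ee_rot: [3.089, 0.568, 0.003]
contact_force: [-0.7, -0.4, -0.7]
grip_width: 0.0298
finger_force: 0.0
```

step_arm([
  [[0,0,-3],[0,0,0],3.0],
  [[0,0,-4],[0,0,0],3.0],
  [[0,0,-4],[0,0,0],4.5],
  [[0,0,0],[0,0,0],4.5],
])

```text
time: 6.3
eef_pos: [0.5705, -0.0806, 0.2223]
ee_rot: [3.087, 0.567, 0.015]
contact_force: [0.4, -0.2, -0.6]
grip_width: 0.0449
finger_force: 0.0
```

```bash
python3 - <<'E'
from h import *
s=robot.state(); print(s['eef_pos'],s['grip_width'],rel([.523,.291,.15],np.radians(93.3)))
E
```

```text
[ 0.57054233 -0.08061135  0.2223036 ] 0.04493753082765197 (array([  8.7 , -36.46,   7.15]), 'turn about tool z', np.float64(17.5), 'R', [[0.935, 0.356, 0.01], [0.356, -0.935, -0.001], [0.009, 0.004, -1.0]])
```

step_arm([
  [[1.09,-4.56,0],[0,0,0],4.5],
  [[1.09,-4.56,0],[0,0,0],4.5],
  [[1.09,-4.56,0],[0,0,0],4.5],
  [[1.09,-4.56,0],[0,0,0],4.5],
  [[1.09,-4.56,0],[0,0,0],4.5],
  [[1.09,-4.56,0],[0,0,0],4.5],
  [[1.09,-4.56,0],[0,0,0],4.5],
  [[1.09,-4.56,0],[0,0,0],4.5],
])

```text
time: 7.1
eef_pos: [0.5187, 0.2927, 0.2162]
ee_rot: [3.09, 0.567, 0.001]
contact_force: [1.5, 0.6, -0.2]
grip_width: 0.0448
finger_force: 0.0
```

step_arm([
  [[0,0,2],[0,0,6],4.5],
  [[0,0,3],[0,0,6],4.5],
  [[0,0,2],[0,0,5.5],4.5],
  [[0,0,0],[0,0,0],4.5],
  [[0,0,0],[0,0,0],4.5],
])

```text
time: 7.6
eef_pos: [0.5191, 0.2912, 0.1464]
ee_rot: [3.14, 0.096, 0.0]
contact_force: [0.3, -0.3, 0.6]
grip_width: 0.0453
finger_force: 0.0
```

```bash
python3 - <<'E'
from lb import *
snap('wrist','w3')
s=robot.state(); print(s['eef_pos'],s['grip_width'],rel([.523,.2915,.024],np.radians(93.3)))
z=np.load('pics/w3.npz');K=z['K']; p=z['R']@np.array([.523,.291,.006])+z['t']; u,v=int(K[0,0]*p[0]/p[2]+K[0,2]),int(K[1,1]*p[1]/p[2]+K[1,2]); print(u,v)
lan('w3',u,v,45)
E
```

```text
[0.51958133 0.29144244 0.14712614] 0.04525480044006745 (array([ 0.33,  0.02, 12.31]), 'turn about tool z', np.float64(0.2), 'R', [[0.998, 0.061, 0.001], [0.061, -0.998, 0.001], [0.001, -0.001, -1.0]])
257 181
bench 0.0002 n 540 ((523.22021484375, 292.213623046875), (39.533206939697266, 15.242427825927734), 4.0946502685546875) top 0.0129
mean [523.5976 292.238 ] yaw 5.3046265
```

Consistent to a millimetre, so I'll grasp it.

step_arm([
  [[0.35,-0.05,3],[0,0,-1],4.5],
  [[0,0,4],[0,0,0],4.5],
  [[0,0,3.3],[0,0,0],4.5],
  [[0,0,2],[0,0,0],4.5],
  [[0,0,0],[0,0,0],1.0],
  [[0,0,0],[0,0,0],1.0],
  [[0,0,0],[0,0,0],1.0],
  [[0,0,0],[0,0,0],1.0],
], force=30)

```text
time: 8.45
eef_pos: [0.5236, 0.2923, 0.0248]
ee_rot: [-3.138, -0.119, -0.004]
contact_force: [1.0, 0.0, -1.4]
grip_width: 0.0132
finger_force: 32.9
```

step_arm([
  [[0,0,0],[0,0,0],1.0],
  [[0,0,0],[0,0,0],1.0],
  [[0,0,-3],[0,0,0],1.0],
  [[0,0,-4],[0,0,0],1.0],
  [[0,0,-4],[0,0,0],1.0],
  [[0,0,-4],[0,0,0],1.0],
  [[0,0,-3],[0,0,0],1.0],
  [[0,0,0],[0,0,0],1.0],
])

```text
time: 9.25
eef_pos: [0.5244, 0.2935, 0.2085]
ee_rot: [-3.135, -0.119, -0.012]
contact_force: [0.9, -0.0, -0.1]
grip_width: 0.0135
finger_force: 32.9
```

```bash
python3 - <<'E'
from h import *
s=robot.state(); print(s['eef_pos'],s['grip_width'],rel([.568,-.087,.2],np.radians(94)))
E
```

```text
[0.52443381 0.29349011 0.2084979 ] 0.013503561297965684 (array([ 1.46, 38.27,  0.71]), 'turn about tool z', np.float64(0.3), 'R', [[0.997, 0.076, 0.007], [0.076, -0.997, 0.004], [0.008, -0.004, -1.0]])
```

step_arm([
  [[0.18,4.78,0],[0,0,0],1.0],
  [[0.18,4.78,0],[0,0,0],1.0],
  [[0.18,4.78,0],[0,0,0],1.0],
  [[0.18,4.78,0],[0,0,0],1.0],
  [[0.18,4.78,0],[0,0,0],1.0],
  [[0.18,4.78,0],[0,0,0],1.0],
  [[0.18,4.78,0],[0,0,0],1.0],
  [[0.18,4.78,0],[0,0,0],1.0],
])

```text
time: 10.05
eef_pos: [0.5655, -0.0905, 0.203]
ee_rot: [3.139, 0.119, 0.0]
contact_force: [1.0, 0.3, -0.5]
grip_width: 0.0135
finger_force: 32.9
```

step_arm([
  [[0,0,0],[0,0,0],1.0],
  [[0,0,0],[0,0,0],1.0],
])

```text
time: 10.25
eef_pos: [0.5655, -0.09, 0.2026]
ee_rot: [3.139, 0.114, -0.001]
contact_force: [-0.2, 1.2, 0.4]
grip_width: 0.0136
finger_force: 32.9
```

```bash
python3 - <<'E'
from h import *
s=robot.state(); print(s['eef_pos'],s['grip_width'],rel([.568,-.087,.11],np.radians(94)))
E
```

```text
[ 0.56547318 -0.08999827  0.20260798] 0.013641326144036132 (array([ 0.28, -0.28,  9.26]), 'turn about tool z', np.float64(0.2), 'R', [[0.997, 0.072, -0.001], [0.072, -0.997, -0.0], [-0.001, 0.0, -1.0]])
```

step_arm([
  [[0.3,-0.3,3],[0,0,0],1.0],
  [[0,0,4],[0,0,0],1.0],
  [[0,0,2.5],[0,0,0],1.0],
  [[0,0,0],[0,0,0],1.0],
  [[0,0,0],[0,0,0],3.0],
  [[0,0,0],[0,0,0],3.0],
  [[0,0,0],[0,0,0],3.0],
  [[0,0,0],[0,0,0],3.0],
])

```text
time: 11.05
eef_pos: [0.5693, -0.0853, 0.1092]
ee_rot: [3.139, 0.119, 0.003]
contact_force: [-0.6, -0.4, 0.3]
grip_width: 0.03
finger_force: 0.0
```

step_arm([
  [[0,0,-4],[0,0,0],3.0],
  [[0,0,-4],[0,0,0],3.0],
  [[-2,2,-3],[0,0,0],4.5],
  [[-3,3,-3],[0,0,0],4.5],
  [[-3,3,0],[0,0,0],4.5],
  [[0,0,0],[0,0,0],4.5],
  [[0,0,0],[0,0,0],4.5],
  [[0,0,0],[0,0,0],4.5],
])

```text
time: 11.85
eef_pos: [0.4964, -0.169, 0.2471]
ee_rot: [-3.139, -0.12, -0.001]
contact_force: [0.6, -0.1, 0.7]
grip_width: 0.0447
finger_force: 0.0
```

```bash
python3 - <<'E'
from h import *
s=robot.state(); print(s['eef_pos'],s['grip_width'])
snap('wrist','w4')
W,im=cloud('w4')
im=im[:,:,::-1].copy()
def rect(c,r,lo,hi,col):
    m=(W[...,2]>lo)&(W[...,2]<hi)&(np.hypot(W[...,0]-c[0],W[...,1]-c[1])<r)
    q=(W[m][:,:2]*1000).astype(np.float32); print(m.sum(),cv2.minAreaRect(q),np.median(W[m][:,2])); im[m]=col; return q
rect((.567,-.085),.085,.088,.102,(0,0,255))
rect((.567,-.085),.085,.105,.118,(255,0,0))
rect((.567,-.085),.085,.015,.04,(0,255,255))
rect((.53,-.345),.1,.012,.028,(0,255,0))
rect((.53,-.345),.06,.04,.06,(255,0,255))
cv2.imwrite('pics/w4m.png',im)
E
```

```text
[ 0.49642843 -0.16902838  0.24708585] 0.04467505032302314
3169 ((568.306396484375, -86.67851257324219), (126.63191223144531, 102.17753601074219), 45.00987243652344) 0.09507251263939118
511 ((568.1371459960938, -86.82098388671875), (28.132461547851562, 102.1619873046875), 45.12512969970703) 0.10886471471713335
1828 ((572.0048828125, -90.17324829101562), (110.90544128417969, 85.40516662597656), 45.06004333496094) 0.030267218333355626
6273 ((530.8099365234375, -350.2435302734375), (128.70416259765625, 92.36955261230469), 7.96649694442749) 0.015901333380434625
829 ((530.8384399414062, -349.87152099609375), (60.2999153137207, 14.271946907043457), 8.06029224395752) 0.05097705706247907
```

View pics/w4m.png

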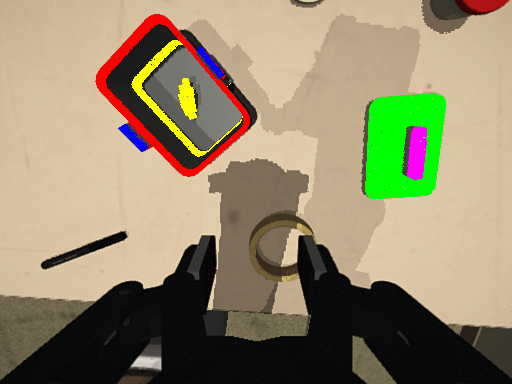

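Tub: (0.5683,-0.0867), yaw 45.0°, with clips visible at (134,137) and (210,62). Lid: (0.5308,-0.3500), yaw 8.0°, bar at (416,153). All sizes match the given ones. The lancets lie in the tub at (188,98). Next I'll grip the lid.

step_arm([
  [[0.41,3.66,1.6],[0,0,0],5],
  [[0.41,3.66,1.6],[0,0,0],5],
  [[0.41,3.66,1.6],[0,0,0],5],
  [[0.41,3.66,1.6],[0,0,0],5],
  [[0.41,3.66,1.6],[0,0,-3.7],5],
  [[0,0,0],[0,0,0],5],
  [[0,0,0],[0,0,0],5],
  [[0,0,0],[0,0,0],5],
])

```text
time: 12.7
eef_pos: [0.5313, -0.3487, 0.167]
ee_rot: [-3.133, -0.223, -0.001]
contact_force: [0.3, 0.9, -0.2]
grip_width: 0.0497
finger_force: 0.0
```

```bash
python3 - <<'E'
from h import *
s=robot.state(); print(s['eef_pos'],s['grip_width'],rel([.5308,-.35,.04],np.radians(98)))
snap('wrist','w5')
W,im=cloud('w5')
for r,lo,hi in((.1,.012,.028),(.06,.04,.06)):
    m=(W[...,2]>lo)&(W[...,2]<hi)&(np.hypot(W[...,0]-.53,W[...,1]+.35)<r)
    q=(W[m][:,:2]*1000).astype(np.float32); print(m.sum(),cv2.minAreaRect(q),np.median(W[m][:,2]))
E
```

```text
[ 0.53127434 -0.34870636  0.16703406] 0.049694754879131366 (array([-0.07,  0.13, 12.7 ]), 'turn about tool z', np.float64(0.2), 'R', [[0.99, 0.142, 0.001], [0.142, -0.99, 0.001], [0.001, -0.001, -1.0]])
10047 ((530.442626953125, -350.4908752441406), (127.75718688964844, 92.36336517333984), 8.188009262084961) 0.01634129482295345
987 ((531.6268310546875, -350.3770446777344), (59.054508209228516, 14.030613899230957), 8.175276756286621) 0.05162751093060396
```

step_arm([
  [[-0.07,0.16,3],[0,0,0],5],
  [[0,0,4],[0,0,0],5],
  [[0,0,3.5],[0,0,0],5],
  [[0,0,2.2],[0,0,0],5],
  [[0,0,0],[0,0,0],5],
  [[0,0,0],[0,0,0],1.0],
  [[0,0,0],[0,0,0],1.0],
  [[0,0,0],[0,0,0],1.0],
], force=90)

```text
time: 13.55
eef_pos: [0.5312, -0.3528, 0.0422]
ee_rot: [3.132, 0.22, 0.005]
contact_force: [0.7, 1.1, 2.6]
grip_width: 0.0125
finger_force: 88.0
```

step_arm([
  [[0,0,0],[0,0,0],1.0],
  [[0,0,0],[0,0,0],1.0],
  [[0,0,0],[0,0,0],1.0],
  [[0,0,0],[0,0,0],1.0],
])

```text
time: 13.95
eef_pos: [0.5312, -0.3528, 0.0422]
ee_rot: [3.132, 0.22, 0.005]
contact_force: [-0.9, 0.6, 5.5]
grip_width: 0.0124
finger_force: 88.6
```

```bash
python3 - <<'E'
from h import *
print(robot.state())
E
```

```text
{'time': 13.95, 'joint_positions': array([ 0.70820606,  0.69921353, -0.31154345,  1.71482025,  0.28754584,
        0.7690358 , -1.17258183]), 'dq': array([ 0.00026932,  0.00018178, -0.00081091,  0.00104915, -0.00057628,
       -0.00148166, -0.00015951]), 'effort': array([ 4.33910508e-01, -7.27725220e+01, -4.93320733e+00, -2.22612655e+01,
        2.74761859e-01, -3.11820069e-01, -2.12720252e-02]), 'eef_pos': array([ 0.53117089, -0.35281281,  0.04218348]), 'ee_rot': array([3.1320865 , 0.22013743, 0.00486658]), 'contact_force': array([-0.8725179 ,  0.60505755,  5.544166  ]), 'ft_torque': array([0.2763284 , 0.15873492, 0.03355045]), 'finger_force': 88.61631274223328, 'grip_width': 0.012396554665031234}
```

step_arm([
  [[0,0,-2],[0,0,0],1.0],
  [[0,0,-3],[0,0,0],1.0],
  [[0,0,-4],[0,0,0],1.0],
  [[0,0,-4],[0,0,0],1.0],
  [[0,0,-4],[0,0,0],1.0],
  [[0,0,-1],[0,0,0],1.0],
  [[0,0,0],[0,0,0],1.0],
  [[0,0,0],[0,0,0],1.0],
])

```text
time: 14.75
eef_pos: [0.5292, -0.3523, 0.2193]
ee_rot: [-3.134, -0.22, 0.001]
contact_force: [-0.6, -0.2, -2.0]
grip_width: 0.0129
finger_force: 87.9
```

step_arm([
  [[0,0,0],[0,0,-6],1.0],
  [[0,0,0],[0,0,-6],1.0],
  [[0,0,0],[0,0,-6],1.0],
  [[0,0,0],[0,0,-6],1.0],
  [[0,0,0],[0,0,-6],1.0],
  [[0,0,0],[0,0,-6.8],1.0],
  [[0,0,0],[0,0,0],1.0],
  [[0,0,0],[0,0,0],1.0],
])

```text
time: 15.55
eef_pos: [0.5291, -0.3523, 0.2184]
ee_rot: [-2.904, -1.192, 0.002]
contact_force: [0.0, 0.1, -1.2]
grip_width: 0.0125
finger_force: 87.9
```

```bash
cat > lid.py <<'E'
from h import *
import sys
f=sys.argv[1]; s=robot.state(); p=s['eef_pos']; print(p,s['grip_width'],s['contact_force'])
snap('wrist',f); W,im=cloud(f)
R=Ro.from_rotvec(s['ee_rot']).as_matrix(); print('tool tilt xy',R[:2,2].round(4),'tool x yaw',np.degrees(np.arctan2(R[1,0],R[0,0])))
L=(W-p)@R   # tool frame; z down
im=im[:,:,::-1].copy()
for nm,lo,hi,rad,c in(('flange',.020,.032,.085,(0,255,0)),('bartop',-.014,-.007,.04,(255,0,255))):
    m=(L[...,2]>lo)&(L[...,2]<hi)&(np.hypot(L[...,0],L[...,1])<rad); im[m]=c
    q=(L[m][:,:2]*1000).astype(np.float32); print(nm,m.sum(),cv2.minAreaRect(q),np.median(L[m][:,2]))
    if nm=='flange': A=np.c_[L[m][:,:2],np.ones(m.sum())]; print('plane',np.linalg.lstsq(A,L[m][:,2],rcond=None)[0])
cv2.imwrite(f'pics/{f}m.png',im)
print(rel([.5683,-.0867,.2],np.radians(135)))
E
python3 lid.py w6
```

```text
[ 0.52908718 -0.35225658  0.2183929 ] 0.012511492140794929 [ 0.03644606  0.12971242 -1.23805025]
tool tilt xy [-0.0019  0.0015] tool x yaw 44.637082663476086
flange 19441 ((-0.1079559326171875, 0.08211517333984375), (127.95329284667969, 92.95610046386719), 0.11343130469322205) 0.026421500635642577
plane [0.01006556 0.00210454 0.02515744]
bartop 3401 ((1.3609905242919922, -2.2147865295410156), (57.16836166381836, 37.03413772583008), 22.12051010131836) -0.009577225550496291
(array([ 21.44, -16.15,   1.9 ]), 'turn about tool z', np.float64(-0.4), 'R', [[0.711, 0.703, -0.001], [0.703, -0.711, 0.001], [-0.0, -0.002, -1.0]])
```

View pics/w6m.png

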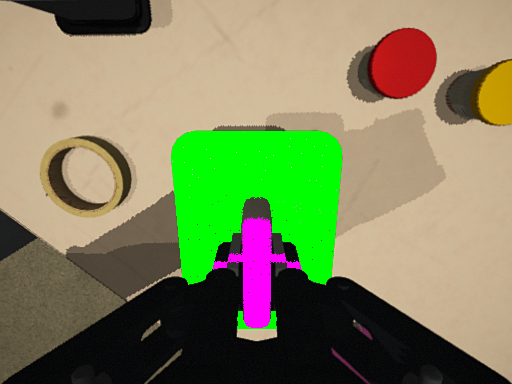

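The lid (flange, green, centred at about (257,205)) sits centred on the tool and aligned to 0.1°. I'll carry it over the tub.

step_arm([
  [[3.05,-2.3,0],[0,0,-0.4],1.0],
  [[3.05,-2.3,0],[0,0,0],1.0],
  [[3.05,-2.3,0],[0,0,0],1.0],
  [[3.05,-2.3,0],[0,0,0],1.0],
  [[3.05,-2.3,0],[0,0,0],1.0],
  [[3.05,-2.3,0],[0,0,0],1.0],
  [[3.05,-2.3,0],[0,0,0],1.0],
  [[0,0,0],[0,0,0],1.0],
])

```text
time: 16.4
eef_pos: [0.5666, -0.0802, 0.2203]
ee_rot: [-2.894, -1.216, -0.004]
contact_force: [0.0, -0.1, -0.8]
grip_width: 0.0124
finger_force: 88.0
```

step_arm([
  [[0,0,0],[0,0,0],1.0],
  [[0,0,0],[0,0,0],1.0],
])

```text
time: 16.6
eef_pos: [0.5658, -0.0888, 0.2196]
ee_rot: [2.901, 1.205, -0.001]
contact_force: [0.5, -1.1, -0.8]
grip_width: 0.0125
finger_force: 88.0
```

```bash
python3 lid.py w7
```

```text
[ 0.56582059 -0.08881464  0.21955818] 0.012456395181228885 [ 0.49690645 -1.08943564 -0.84727954]
tool tilt xy [-0.0006 -0.0008] tool x yaw 45.09883425785677
flange 19445 ((-0.3245849609375, 0.012287139892578125), (128.4005889892578, 92.64586639404297), 0.17821593582630157) 0.0263990300183376
plane [0.01052281 0.0020888  0.02513158]
bartop 3397 ((1.2737197875976562, -2.379413604736328), (57.42330551147461, 36.79238510131836), 22.23520851135254) -0.009596468850743146
(array([0.35, 0.  , 1.96]), 'turn about tool z', np.float64(0.1), 'R', [[0.706, 0.708, -0.001], [0.708, -0.706, -0.001], [-0.001, 0.0, -1.0]])
```

step_arm([
  [[0.36,0,1],[0,0,0],1.0],
  [[0,0,2],[0,0,0],1.0],
  [[0,0,2],[0,0,0],1.0],
  [[0,0,0.5],[0,0,0],1.0],
  [[0,0,0],[0,0,0],1.0],
  [[0,0,0],[0,0,0],1.0],
])

```text
time: 17.25
eef_pos: [0.569, -0.0852, 0.1654]
ee_rot: [2.9, 1.207, 0.001]
contact_force: [0.2, 1.2, -0.4]
grip_width: 0.0128
finger_force: 88.0
```

```bash
python3 lid.py w8 | grep -v bart; python3 - <<'E'
from h import *
W,im=cloud('w8')
a=np.hypot(W[...,0]-.5683,W[...,1]+.0867)<.085
for lo,hi in((.09,.099),(.1065,.1125)):
    m=a&(W[...,2]>lo)&(W[...,2]<hi); print(m.sum())
im,d,c=snap('side','s8'); cv2.imwrite('pics/s8c.png',cv2.resize(im[110:230,180:320,::-1],(700,600)))
E
```

```text
[ 0.5690134  -0.08516297  0.16537786] 0.012794557167887497 [ 0.18348384  1.23238307 -0.44442697]
tool tilt xy [0.0007 0.    ] tool x yaw 45.207368441793804
flange 19422 ((-0.21762466430664062, 0.09309768676757812), (128.23858642578125, 92.44975280761719), 0.16210982203483582) 0.02640081291055102
plane [0.01052548 0.00201772 0.02513076]
(array([-0.17,  0.05, -3.43]), 'turn about tool z', np.float64(0.2), 'R', [[0.704, 0.71, 0.001], [0.71, -0.704, -0.0], [0.001, 0.001, -1.0]])
209
0
```

View pics/s8c.png

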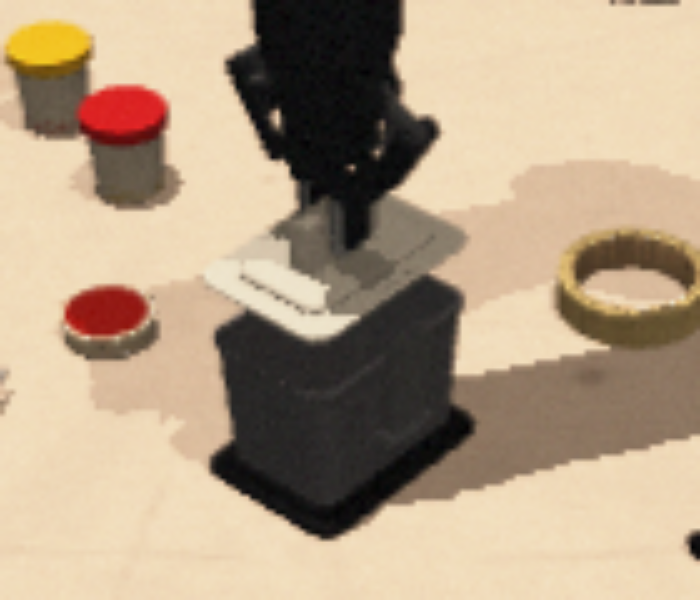

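The side view shows the lid (335,260) squarely above the tub (335,310). I'll lower it to just above the clip contact.

step_arm([
  [[-0.15,0.05,0.5],[0,0,0.2],1.0],
  [[0,0,0.5],[0,0,0],1.0],
  [[0,0,0.5],[0,0,0],1.0],
  [[0,0,0.5],[0,0,0],1.0],
  [[0,0,0.4],[0,0,0],1.0],
  [[0,0,0.3],[0,0,0],1.0],
  [[0,0,0],[0,0,0],1.0],
])

```text
time: 18.05
eef_pos: [0.5676, -0.0864, 0.1373]
ee_rot: [-2.902, -1.203, 0.001]
contact_force: [-0.1, 1.2, -0.4]
grip_width: 0.0127
finger_force: 88.0
```

```bash
python3 -c "
from h import *
print(robot.state()['contact_force'],robot.state()['eef_pos'],rel([.5683,-.0867,.125],np.radians(135)))"
```

```text
[-0.13352161  1.2184398  -0.44755089] [ 0.56764576 -0.08641274  0.13734577] (array([0.03, 0.07, 1.23]), 'turn about tool z', np.float64(0.0), 'R', [[0.707, 0.708, -0.001], [0.708, -0.707, 0.0], [-0.0, -0.001, -1.0]])
```

Free and centred. Now I'll press in small steps while watching the force.

step_arm([
  [[0,0,0.2],[0,0,0],1.0],
  [[0,0,0.2],[0,0,0],1.0],
  [[0,0,0],[0,0,0],1.0],
])

```text
time: 18.35
eef_pos: [0.5681, -0.0865, 0.1339]
ee_rot: [2.902, 1.203, 0.001]
contact_force: [0.5, -0.3, 1.0]
grip_width: 0.013
finger_force: 88.1
```

step_arm([
  [[0,0,0.15],[0,0,0],1.0],
  [[0,0,0.15],[0,0,0],1.0],
  [[0,0,0],[0,0,0],1.0],
])

```text
time: 18.65
eef_pos: [0.5688, -0.0864, 0.1319]
ee_rot: [2.901, 1.203, 0.003]
contact_force: [-0.1, -0.7, 7.7]
grip_width: 0.0125
finger_force: 89.3
```

step_arm([
  [[0,0,0.15],[0,0,0],1.0],
  [[0,0,0.15],[0,0,0],1.0],
  [[0,0,0],[0,0,0],1.0],
])

```text
time: 18.95
eef_pos: [0.5685, -0.0861, 0.1282]
ee_rot: [2.902, 1.203, 0.002]
contact_force: [1.5, 1.4, 2.8]
grip_width: 0.0129
finger_force: 88.9
```

step_arm([
  [[0,0,0.15],[0,0,0],1.0],
  [[0,0,0.1],[0,0,0],1.0],
  [[0,0,0],[0,0,0],1.0],
])

```text
time: 19.25
eef_pos: [0.5675, -0.0866, 0.1252]
ee_rot: [-2.902, -1.203, 0.001]
contact_force: [-1.4, 0.1, 4.5]
grip_width: 0.0125
finger_force: 89.3
```

step_arm([
  [[0,0,0.1],[0,0,0],1.0],
  [[0,0,0.1],[0,0,0],1.0],
  [[0,0,0],[0,0,0],1.0],
])

```text
time: 19.55
eef_pos: [0.5675, -0.0866, 0.1251]
ee_rot: [2.901, 1.202, -0.001]
contact_force: [-9.2, 0.2, 25.3]
grip_width: 0.0127
finger_force: 92.7
```

step_arm([
  [[0,0,0.1],[0,0,0],1.0],
  [[0,0,0],[0,0,0],1.0],
])

```text
time: 19.75
eef_pos: [0.5675, -0.0866, 0.1251]
ee_rot: [2.901, 1.202, -0.001]
contact_force: [-13.0, -0.3, 35.8]
grip_width: 0.0126
finger_force: 94.3
```

It is home at 0.1251 and rigid. I'll ease the push to about 20 N and check.

step_arm([
  [[0,0,-0.15],[0,0,0],1.0],
  [[0,0,0],[0,0,0],1.0],
  [[0,0,0],[0,0,0],1.0],
  [[0,0,0],[0,0,0],1.0],
])

```text
time: 20.15
eef_pos: [0.5675, -0.0866, 0.1251]
ee_rot: [2.901, 1.203, -0.001]
contact_force: [-8.1, -0.3, 21.0]
grip_width: 0.0127
finger_force: 91.9
```

```bash
python3 lid.py w9 | grep -v bart; python3 - <<'E'
from h import *
im,d,c=snap('side','s9'); t,_,_=snap('top','t9')
cv2.imwrite('pics/fin.png',np.hstack([cv2.resize(np.load('pics/w9.npz')['im'][90:290,120:390,::-1],(400,300)),cv2.resize(im[130:220,190:310,::-1],(400,300),interpolation=cv2.INTER_CUBIC)]))
print(robot.state()['contact_force'])
E
```

```text
[ 0.56748795 -0.08657879  0.12514735] 0.012712108734561139 [-8.05507035 -0.30635517 20.97773192]
tool tilt xy [-0.0003 -0.0011] tool x yaw 45.029549940936505
flange 19891 ((-0.42099761962890625, 0.7230415344238281), (102.10865783691406, 128.7235870361328), 89.91730499267578) 0.026073419613055638
plane [0.0133064  0.00195979 0.02476114]
(array([ 0.04,  0.07, -7.49]), 'turn about tool z', np.float64(0.0), 'R', [[0.707, 0.707, -0.0], [0.707, -0.707, -0.001], [-0.001, 0.001, -1.0]])
[-7.95035891 -0.81794098 19.61378673]
```

View pics/fin.png

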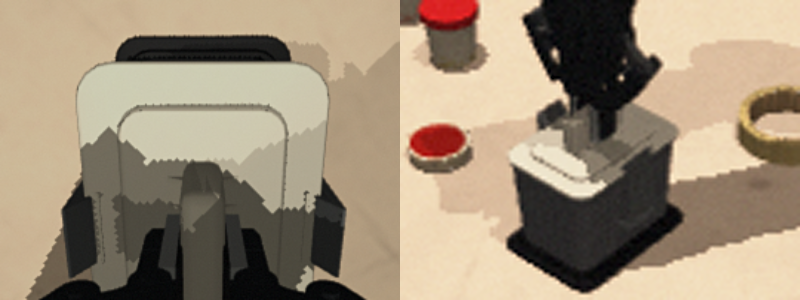

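The view shows both clips (left crop, (78,235) and (330,235)) upright over the lid's edge. Their outer span is 102 mm, the same as before. The lid is flush on the rim, and the push is steady at about 20 N.

```bash
python3 -c "
from bench import robot
print(robot.sign_off())"
```

```text
the job is handed in; nothing more can be done
None
```

The job is handed in: both lancets are in the tub, the lid is seated with both clips snapped over its edge, and the gripper is still holding it down with about 20 N, roughly two kilograms of push; I don't have the judge's verdict.

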